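# Clear the bridge stand off the filtration timer and set its wheel to 5

### The arm

A 6-joint arm with a two-finger parallel gripper is mounted at the origin on the work surface. World frame = base frame: x ahead of the robot, y to its left, z up, the work surface at z = 0. Lengths are in mm, angles in rad, forces in N, time in s.
With the tool pointing down it reaches from about 350 to 875 mm from the base axis. Payload 4.2 kg.
Tool frame: the origin (TCP) lies midway between the tips of the shut fingers; the grasp point (between the pads) lies 19 mm behind it; z points along the fingers, y is the direction in which the jaws open and shut (so a half turn about z gives the same grasp; the last joint's range is limited). The gripper opens to 85 mm and grips with 20 to 120 N. Pads are 22 mm wide; open, the fingers measure 114 mm over their backs; the gripper's body (76 mm by 85 mm) begins 54 mm behind the grasp point. The pads swing forward as they close: fully open they stand 13 mm farther back than shut.
Start: joints at [1.421, 0.385, 0.008, 0, -1.194, -0.259], TCP at [248.409, 573.491, 231.312] pointing down, gripper open.
Joint ranges: [-3.14, 3.14], [-1.21, 2.06], [-1.07, 1.41], [-3.16, 2.05], [-2.99, -0.16], [-3.1, 3.1]. Speed limits (rad/s): [2.79, 2.79, 3.14, 3.14, 3.14, 3.14].

### API

Orientations are given as a unit quaternion [x, y, z, w].
In Python, from bench import arm gives the robot as it stands.
- The arm moves only by the tool send_rows, never from a script. Its arguments are lists of equal length, an entry for each row: "translation": the shift along the tool's x, y, z in mm, a list of three; "dr": the turn, a rotation vector about the tool's x, y, z in degrees, a list of three; "grip": the finger opening in mm, from 0 to 85.4. In form: {"translation": [[dx, dy, dz], ...], "dr": [[ax, ay, az], ...], "grip": [grip, ...]}. A call has exactly 5 rows; each row shifts and turns the commanded pose from where the row before left it, along the tool's axes as they then stand; what a row does not reach is not made up. A row lasts 1/8 s, in which the tool goes at most 62.5 mm and 10.7 degrees, less where a joint would pass 70% of its speed; a pose out of reach is approached as far as the arm can. A call with a gripper value outside its range is refused whole. The fingers move at their own pace and stop on an object; the grip force is fixed at half the most. Time passes only in rows, so rows that do not move let the fingers close, or fill a call up. It gives the time, the measured TCP pose, the force and the opening at its end, in the units of the state.
- arm.read_state(): the state, without advancing time (a new reading comes with each control period).
- arm.get_image(name): name is "scene" or "side" or "wrist"; returns the picture (420x560x3 uint8, red, green, blue); there is no depth.
- arm.camera_info(name): a dict with "fx", "fy", "cx", "cy" (pixels), "cam_to_world" (4x4, takes a point from camera to world coordinates). Camera axes: x right, y down, z forward; pixel columns grow to the right and rows downward; lengths in mm; the calibration is good to about 2 mm. A picture is of the moment at which its call begins: read the wrist's pose just before it. camera_info takes no time and is no camera call; for the wrist camera it gives the pose at the moment of the call.
- arm.job_done(): hands the job in, once; it reports no verdict.
Trained networks look in the newest picture that a camera, given by its name, has taken for a name from the list of things; names that differ only in an ending like _2 or _b are one class to them, and where a whole thing is asked for, a point or a joint stands for the part that bears it (a point fixed in the world has none). Each returns a list of dicts, best first, with "confidence" (0 to 1); they miss things now and then, are a little off and sometimes report something else, mostly with a low value. They report only what shows in the picture. A call takes as long as a camera call. They do not tell look-alikes from the thing itself.
- arm.search_frame(thing, camera): "xyz" ([x, y, z] in mm, in world coordinates, good to about 4 mm: the middle of the surface that is visible of it).
- arm.place_of(thing, camera): "xyz" ([x, y, z] in mm, in world coordinates, good to about 4 mm: a listed point, or the origin of a listed thing).
The state is a dict: "clock": time; "joints": joint angles; "joint_vel": joint speeds; "joint_efforts": joint torques, N m; "position": TCP position; "ee_rot": TCP orientation; "contact_force": force on the tool from outside, world axes, zero at the start; "wrist_torque": the same for the moment, N m; "gripper_width": finger opening in mm.
Only numpy, scipy, OpenCV 4.12 (cv2) and the standard library are available. Lean on these libraries where they do the work, as an engineer would, in place of code of your own. Each camera call takes 0.05 s, during which the arm holds its last target.

### The job

The clear bridge stand has been left over the thumbwheel of the filtration timer: move it, with its jar still standing on it, to the dark mat at the free end of the timer's deck, so that it stands squarely on the mat. Then roll the bared thumbwheel until the 5 is uppermost, in line with the two index fins. Leave the lidded pot at the other end where it is.

Things in the scene. Friction and masses are not known exactly. Their poses are not given: they have to be found in the camera images.
- console: Filtration timer: fixed white box, 170 (x) x 400 (y) x 70 mm high, on the black table. Origin at the centre of its underside; x points roughly away from the robot, y along its length, z up. Its flat top is the deck, 70 mm up. The thumbwheel comes up through the middle of the deck; one end (y = +135 or -135 mm) carries the mat, the other the pot: which is which varies.
- wheel (a joint): Thumbwheel angle, rad. One digit is 0.628 rad; the value is 0.628 x the digit uppermost (0 = digit 0, 3.142 = digit 5), with stops just below 0 and past 9. It grows as the crown rolls to the console's +x. White, 26 mm wide (y), rim radius 34 mm, black digits round the rim. Steady friction, about 1.5 N at the rim, no clicks, no spring: it stays where it is left.
- wheel_axle (a point): Centre of the thumbwheel, on its axle along the console's y, 14 mm below the deck; fixed to the console, axes as the console's (it does not turn with the wheel). The rim's crown is 34 mm above it, 20 mm above the deck. Two black index fins, 3 mm thick, stand at y = +-19.5 mm in line with the crown, reaching 16 mm above the deck.
- wheel_crown (a point): Crown of the wheel's rim, 20 mm above the deck; fixed to the console. Half-way between each two digits a grey rib, 4 mm thick, crosses the rim and stands 6 mm proud (radius 40 mm). At wheel angle q the ribs stand q - 0.314 - 0.628 k rad (k = 0..9) from the crown, positive towards the console's +x. A fingertip behind a rib can push it over the crown, about one digit a stroke.
- stand: Clear plastic bridge stand, loose, 0.22 kg, 112 (x) x 100 (y) x 52 mm high, over the wheel at first. Origin at the centre of its underside, axes nearly the console's. Two 8 mm side walls along y carry a 7 mm plate (top at 40 mm) with a 5 mm thick rim round it up to 52 mm. Open at both y ends: slid along y it clears the wheel's ribs by 7 mm. A push of 1 to 3 N on the plate's y end slides it.
- jar: Squat amber jar with white cap, loose, 0.1 kg, 60 mm across, 36 mm high, standing on the stand's top plate inside the rim. Origin at the centre of its underside.
- mat: Dark rubber mat, 134 (x) x 120 (y) mm, inlaid flush in the deck at its free end; it does not raise or stop what slides on it. Origin at its centre, at deck height.
- pot: White pot with blue lid, 68 mm across, 46 mm high, loose, standing on the deck at the end opposite the mat. Origin at the centre of its underside. Leave it alone.
Mind the look-alikes: they are no part of the job. There is more than one size of the stand; the job needs the largest.

How it is judged:
By the outcome, as a careful person would: the job done as asked, in the order asked, and still so for the second after the job is handed in, with the robot touching nothing.
It also fails if it takes over 72 s, if anything falls off the work surface, if the arm or the gripper's body presses on something with over 40 N, if the wrist force passes 120 N, or if a joint passes its speed limit or range.

## Working session

There is one attempt and no reset: what is moved stays moved. The work goes in short steps, Python scripts to look and compute and a tool call to move; the robot and the scene stay as the last step left them, time stands still between calls to the robot, and variables do not carry over. Pictures are saved under pics/ and viewed, and the job is handed in when it is done.

Besides the shell and the picture viewer there is one more tool, called after "Call:" as name(argument=value, ...) on one line, values as JSON. send_rows: Moves the arm, as the interface text tells. Its arguments: {"type":"object","properties":{"translation":{"type":"array"},"dr":{"type":"array"},"grip":{"type":"array"}},"required":["translation","dr","grip"]}

```bash
mkdir -p pics; ls; python3 - <<'E'
from bench import arm
import cv2
for n in ["scene","side","wrist"]:
    im=arm.get_image(n); cv2.imwrite(f"pics/{n}0.png",im[:,:,::-1])
    if n!="wrist":
        for t in ["console","stand","mat","pot","jar","wheel_crown"]:
            for r in arm.place_of(t,n)[:4]: print(n,t,[round(v) for v in r["xyz"]],round(r["confidence"],2))
    ci=arm.camera_info(n); print(n,ci["fx"],ci["cam_to_world"])
print(arm.read_state())
E
```

```text
pics
scene console [547, 54, 3] 0.76
scene stand [542, 57, 73] 0.96
scene stand [604, -256, -3] 0.94
scene mat [522, 189, 73] 0.64
scene pot [564, -80, 72] 0.58
scene jar [547, 70, 115] 0.95
scene wheel_crown [541, 56, 75] 0.73
scene 444.02159899047405 [[ 2.81847382e-01  5.43339488e-01 -7.90787111e-01  1.16582869e+03]
 [ 9.59451272e-01 -1.62969326e-01  2.29987510e-01 -1.76019720e+02]
 [-3.91274672e-03 -8.23543077e-01 -5.67240241e-01  4.98255392e+02]
 [ 0.00000000e+00  0.00000000e+00  0.00000000e+00  1.00000000e+00]]
side console [544, 56, 2] 0.95
side console [540, 59, 68] 0.67
side stand [748, 200, -2] 0.85
side stand [555, -80, 69] 0.73
side stand [602, -251, -3] 0.63
side stand [542, 54, 71] 0.62
side mat [528, 190, 68] 0.67
side pot [557, -82, 69] 0.55
side jar [549, 66, 108] 0.84
side jar [543, 58, 69] 0.61
side wheel_crown [529, 190, 69] 0.46
side 482.28179193640176 [[-9.74556991e-01 -1.41005095e-01  1.74230406e-01  4.87420619e+02]
 [-2.23462037e-01  5.50827441e-01 -8.04147902e-01  5.67341176e+02]
 [ 1.74180630e-02 -8.22621841e-01 -5.68322019e-01  5.27569426e+02]
 [ 0.00000000e
[... 368 characters left out ...]
ts': array([ 1.42060350e+00,  3.84665881e-01,  7.87317348e-03, -5.09142784e-05,
       -1.19402648e+00, -2.58584167e-01]), 'joint_vel': array([-2.73367320e-03, -1.59665156e-03, -1.87763654e-03, -1.13498532e-03,
       -5.49852096e-04, -8.96749221e-05]), 'joint_efforts': array([ 4.49289109e-04, -3.91997051e+01,  1.88594592e+01,  4.19007853e+00,
       -3.34618344e-04,  1.52452481e-05]), 'position': array([248.38967152, 573.46886661, 231.31460419]), 'ee_rot': array([ 9.79183382e-01, -2.02977596e-01, -2.30175335e-05,  1.26949925e-05]), 'contact_force': array([-0.10315425,  0.01089249,  0.03845193]), 'wrist_torque': array([0.02755857, 0.00827684, 0.01794192]), 'gripper_width': 85.65083916233628}
```

View pics/scene0.png

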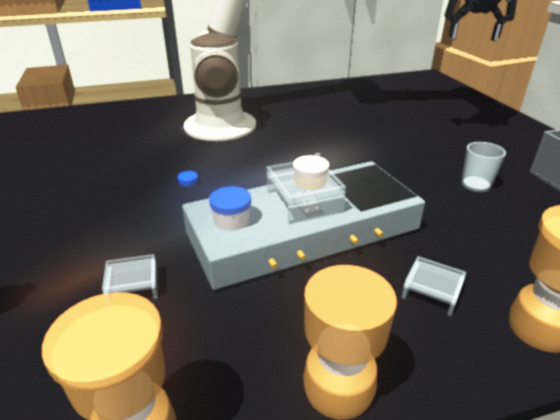

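View pics/side0.png

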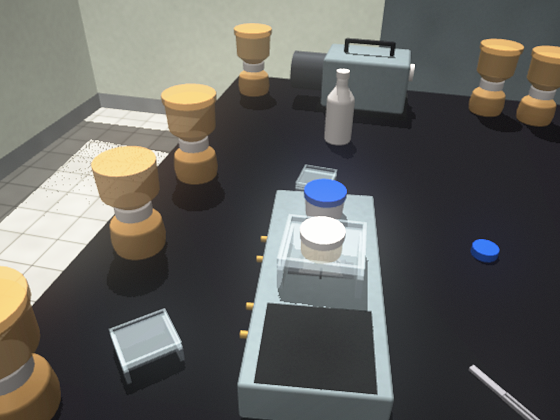

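View pics/wrist0.png

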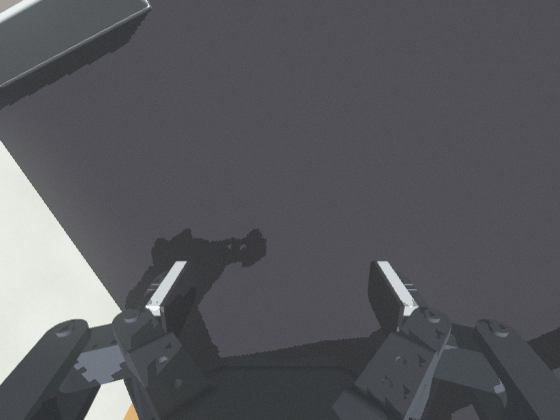

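Candidate stands in the scene view are (312,185), over the wheel with the jar on it, (130,275), a smaller one on the table, and (437,283), also a smaller one on the table. I choose (312,185). Next I'll check it in a close crop and fit the console pose from its edges.

```bash
python3 - <<'E'
import cv2,numpy as np
s=cv2.imread("pics/scene0.png"); d=cv2.imread("pics/side0.png")
cv2.imwrite("pics/c1.png",cv2.resize(s[140:285,175:430],None,fx=3.1,fy=3.1,interpolation=cv2.INTER_CUBIC))
cv2.imwrite("pics/c2.png",cv2.resize(d[175:420,230:400],None,fx=2.4,fy=2.4,interpolation=cv2.INTER_CUBIC))
E
```

```text
(no output)
```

View pics/c1.png

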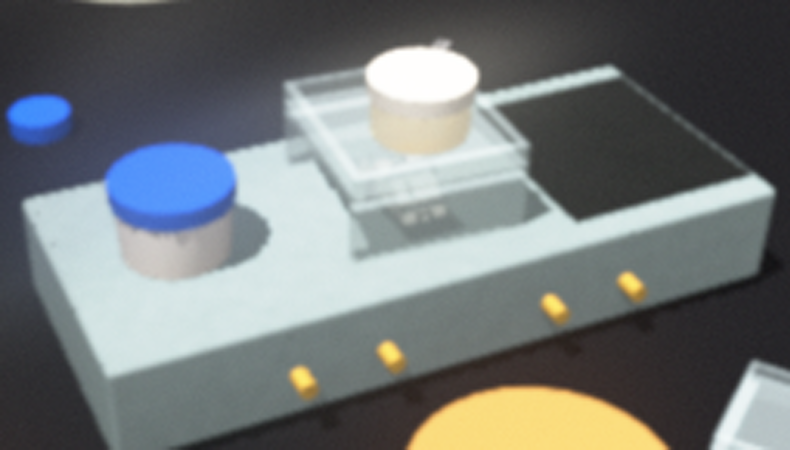

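View pics/c2.png

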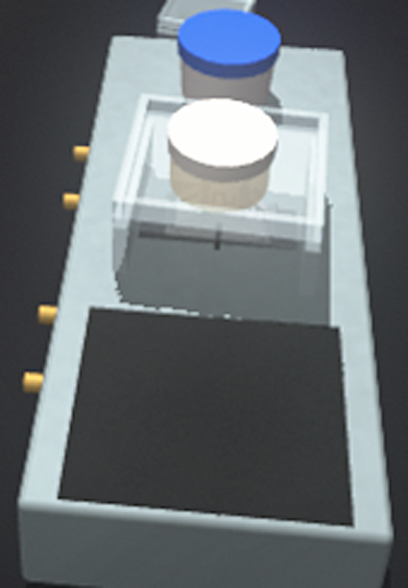

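```bash
cat > h.py <<'E'
import numpy as np, json
from scipy.optimize import least_squares
def proj(ci,P):
    T=np.linalg.inv(np.array(ci["cam_to_world"])); p=(T[:3,:3]@np.asarray(P,float).T).T+T[:3,3]
    return np.c_[ci["fx"]*p[:,0]/p[:,2]+ci["cx"], ci["fy"]*p[:,1]/p[:,2]+ci["cy"]]
def toW(pose,L):
    x,y,a=pose; L=np.asarray(L,float); c,s=np.cos(a),np.sin(a)
    return np.c_[x+c*L[:,0]-s*L[:,1], y+s*L[:,0]+c*L[:,1], L[:,2]]
def ray(ci,uv,z):
    M=np.array(ci["cam_to_world"]); d=M[:3,:3]@np.array([(uv[0]-ci["cx"])/ci["fx"],(uv[1]-ci["cy"])/ci["fy"],1])
    return M[:3,3]+d*(z-M[2,3])/d[2]
E
python3 - <<'E'
from bench import arm
from h import *
cs,cd=arm.camera_info("scene"),arm.camera_info("side")
Ls=[(85,200,70),(-85,200,70),(85,-200,70),(-85,-200,70),(67,75,70),(67,195,70)]
us=np.array([(775,190),(613,67),(113,375),(25,205),(577,222),(752,176)])/3.1+[175,140]
Ld=[(85,-200,70),(-85,-200,70),(85,200,70),(-85,200,70),(67,75,70),(-67,75,70),(-67,195,70),(67,195,70)]
ud=np.array([(112,37),(343,50),(20,500),(390,537),(90,308),(338,326),(353,525),(58,497)])/2.4+[230,175]
f=lambda p,w:np.r_[w[0]*(proj(cs,toW(p,Ls))-us).ravel(),w[1]*(proj(cd,toW(p,Ld))-ud).ravel()]
for w in [(1,1),(1,0),(0,1)]:
    r=least_squares(f,[545,55,.12],args=(w,),loss="soft_l1"); print(w,r.x,np.degrees(r.x[2]))
    if w==(1,1): print(r.fun.reshape(-1,2).round(1).tolist()); P=r.x
# stand top corners at z=122
Su=np.array([(285,82),(357,208),(528,150)])/3.1+[175,140]
for u,z in zip(Su,(122,122,122)): print("scene",ray(cs,u,z))
Du=np.array([(140,93),(330,113),(323,225),(115,203)])/2.4+[230,175]
W=[ray(cd,u,122) for u in Du]
for w in W: 
    d=w[:2]-P[:2]; c,s=np.cos(P[2]),np.sin(P[2]); print("side",w.round(),"local",(c*d[0]+s*d[1]).round(1),(-s*d[0]+c*d[1]).round(1))
E
```

```text
(1, 1) [5.44350694e+02 5.51598821e+01 1.32221808e-01] 7.575751565259041
[[0.4, -0.6], [-1.6, -1.5], [-2.9, -0.2], [-2.6, -2.5], [-1.1, 0.1], [-1.0, -0.4], [-1.0, -1.9], [-0.2, -1.0], [-2.3, 1.8], [1.8, 1.0], [-0.8, -0.7], [0.0, 0.3], [-0.1, 0.3], [-1.0, 0.6]]
(1, 0) [5.46345748e+02 5.74578925e+01 1.36795536e-01] 7.837806853716141
(0, 1) [5.43700133e+02 5.42317306e+01 1.30424136e-01] 7.472752517473622
scene [491.17013839   3.74756618 122.        ]
scene [627.28613278   3.17122509 122.        ]
scene [600.55238271 106.43633214 122.        ]
side [602.   9. 122.] local 51.0 -53.2
side [488.   1. 122.] local -62.6 -46.1
side [484. 101. 122.] local -54.2 53.9
side [593. 111. 122.] local 55.6 48.9
```

The crop shows the chosen stand, with the jar, over the wheel at the middle of the deck. The mat is at +y and the pot at −y. The console pose is about (545, 55.5), yaw 7.6°. I'll turn the tool so its x axis lies along console −y and its y axis along console −x.

Call:
send_rows(translation=[[0,0,0],[0,0,0],[0,0,0],[0,0,0],[0,0,0]], dr=[[0,0,10],[0,0,10],[0,0,10],[0,0,10],[0,0,10]], grip=[60,60,60,60,60])

```text
clock: 1.38
position: [248.4, 573.5, 231.3]
ee_rot: [0.8, -0.6, -0.0, -0.0]
contact_force: [-0.3, 0.7, 0.7]
gripper_width: 60.4
```

Call:
send_rows(translation=[[0,0,0],[52,-19,0],[52,-19,0],[52,-19,0],[52,-19,0]], dr=[[0,0,9],[0,0,0],[0,0,0],[0,0,0],[0,0,0]], grip=[60,60,60,60,60])

```text
clock: 2.0
position: [351.8, 375.8, 231.6]
ee_rot: [0.752, -0.659, 0.0, -0.0]
contact_force: [-0.5, 0.5, 0.6]
gripper_width: 60.0
```

Call:
send_rows(translation=[[52,-19,0],[52,-19,0],[52,-19,0],[52,-19,0],[52,-19,0]], dr=[[0,0,0],[0,0,0],[0,0,0],[0,0,0],[0,0,0]], grip=[60,60,60,60,60])

```text
clock: 2.62
position: [480.3, 130.5, 231.8]
ee_rot: [0.752, -0.659, 0.0, -0.001]
contact_force: [0.6, 0.4, -0.3]
gripper_width: 60.1
```

Call:
send_rows(translation=[[52,-19,0],[52,-19,0],[30,-10,0],[0,0,0],[0,0,0]], dr=[[0,0,0],[0,0,0],[0,0,0],[0,0,0],[0,0,0]], grip=[60,60,60,60,60])

```text
clock: 3.25
position: [544.6, 5.9, 231.3]
ee_rot: [0.752, -0.659, -0.0, 0.0]
contact_force: [0.0, -0.0, -0.6]
gripper_width: 60.3
```

```bash
cat >> h.py <<'E'
CON=(545,55.5,np.radians(7.6))
def loc(p,pose=CON):
    d=np.array(p[:2])-pose[:2]; c,s=np.cos(pose[2]),np.sin(pose[2])
    return np.array([c*d[0]+s*d[1],-s*d[0]+c*d[1],p[2]]).round(1)
def show(cam,name,f=None,boxx=None):
    import cv2
    from bench import arm
    im=arm.get_image(cam)[:,:,::-1]
    if boxx: im=im[boxx[1]:boxx[3],boxx[0]:boxx[2]]
    if f: im=cv2.resize(im,None,fx=f,fy=f,interpolation=cv2.INTER_CUBIC)
    cv2.imwrite("pics/"+name,im)
    st=arm.read_state(); q=st["ee_rot"]
    print(st["clock"],loc(st["position"]),"yaw",2*np.degrees(np.arctan2(q[1],q[0])),st["contact_force"].round(1),st["gripper_width"])
E
python3 - <<'E'
from h import *
from bench import arm
show("wrist","w1.png")
for t in ["stand","jar","pot","mat","wheel_crown"]:
  for r in arm.place_of(t,"wrist")[:2]: print(t,loc(r["xyz"]),round(r["confidence"],2))
E
```

```text
3.3 [ -7.  -48.7 231.4] yaw -82.37520955013747 [0. 1. 0.] 59.91137369148589
stand [220.3 116.9  -5. ] 0.88
stand [-2.9 -5.8 72.1] 0.59
jar [ -1.1   7.6 109.8] 0.83
pot [   0.5 -134.4   71.5] 0.72
mat [  1.3 137.5  71.2] 0.74
```

View pics/w1.png

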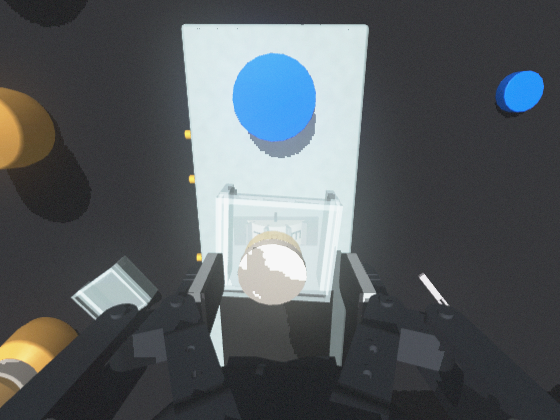

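```bash
python3 - <<'E'
from h import *
from bench import arm
ci=arm.camera_info("wrist")
for n,u,z in [("deckL",(182,26),70),("deckR",(368,26),70),("deckLedge",(204,275),70),("deckRedge",(349,300),70),("st",(217,196),122),("st",(341,205),122),("stbot",(225,186),70),("stbot",(335,192),70),("fin",(276,212),86)]:
    print(n,loc(ray(ci,u,z)))
E
```

```text
deckL [  80.5 -197.    70. ]
deckR [ -85.1 -197.3   70. ]
deckLedge [80.5 55.2 70. ]
deckRedge [-88.5  88.5  70. ]
st [ 47.9 -54.6 122. ]
st [-60.7 -46.6 122. ]
stbot [ 50.5 -50.2  70. ]
stbot [-64.4 -44.   70. ]
fin [ -2.8 -27.3  86. ]
```

The wrist view shows the stand's −y top edge from (217,196) to (341,205), so the stand is yawed about −4° to the console. The pot is at (274,97), clear of my descent, and the look-alike stand at (115,285) is off the console. The wrist measurement puts the console centre nearer (543, 55). I'll descend between the pot and the stand.

Call:
send_rows(translation=[[25,-5,0],[0,0,30],[0,0,30],[0,0,30],[0,0,15]], dr=[[0,0,0],[0,0,0],[0,0,0],[0,0,0],[0,0,0]], grip=[60,60,60,60,60])

```text
clock: 4.18
position: [552.3, -18.3, 124.8]
ee_rot: [0.752, -0.659, -0.001, 0.001]
contact_force: [-0.0, 0.0, 0.1]
gripper_width: 60.1
```

```bash
sed -i 's/CON=(545,55.5/CON=(543,55/' h.py; python3 - <<'E'
from h import *
show("wrist","w2.png");show("scene","s2.png",3,(200,120,400,270))
E
```

```text
4.225 [ -1.1 -73.9 123.5] yaw -82.41650252752926 [-0.7  0.2 -0.9] 59.49106764621026
4.275 [ -0.5 -74.  124.9] yaw -82.39844308306812 [ 0.2  0.4 -0.1] 60.041604999507534
```

View pics/w2.png

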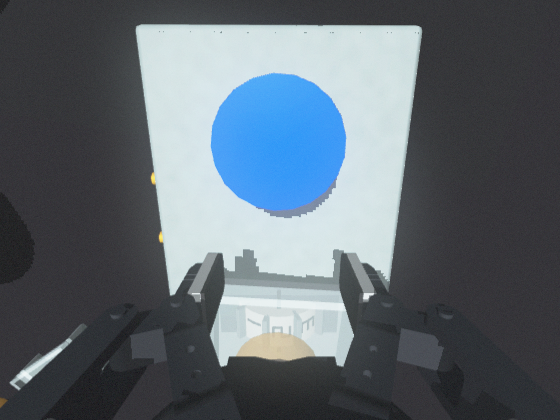

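View pics/s2.png

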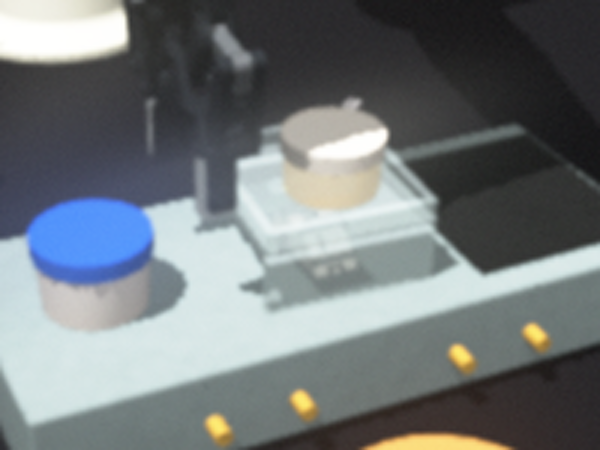

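Call:
send_rows(translation=[[0,0,20],[-4,0,0],[-6,0,0],[-8,0,0],[-8,0,0]], dr=[[0,0,0],[0,0,0],[0,0,0],[0,0,0],[0,0,0]], grip=[60,60,60,60,60])

```text
clock: 4.9
position: [550.7, 7.7, 107.6]
ee_rot: [0.752, -0.659, 0.001, -0.001]
contact_force: [1.4, -2.1, 2.2]
gripper_width: 60.2
```

```bash
python3 - <<'E'
from h import *
show("wrist","w3.png");show("scene","s3.png",3,(200,120,400,270))
E
```

```text
4.95 [  1.1 -47.  107.3] yaw -82.36226505295389 [ 0.1 -0.6  0.3] 59.77654777345454
5.0 [  0.5 -47.2 106.8] yaw -82.35672297798106 [-0.3 -1.  -0.2] 59.98369878031295
```

View pics/w3.png

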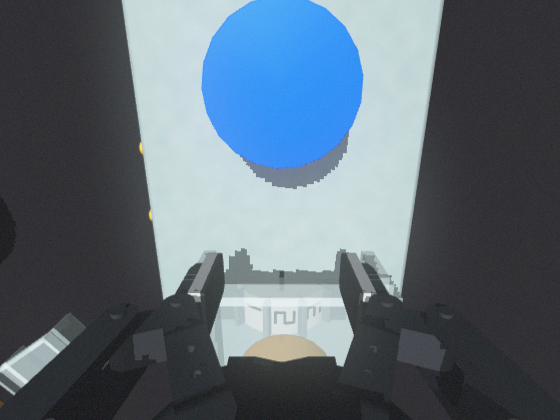

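View pics/s3.png

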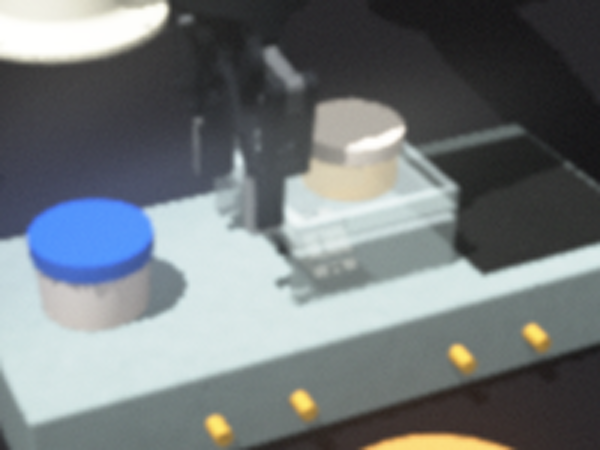

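The stand is sliding and has squared against both fingers, with its end edge level near row 292. The jar is standing. I'll continue the slide.

Call:
send_rows(translation=[[-7,0,0],[-8,0,0],[-8,0,0],[-8,0,0],[-8,0,0]], dr=[[0,0,0],[0,0,0],[0,0,0],[0,0,0],[0,0,0]], grip=[60,60,60,60,60])

```text
clock: 5.62
position: [544.5, 46.5, 106.4]
ee_rot: [0.752, -0.659, 0.0, 0.0]
contact_force: [0.1, -4.3, 3.3]
gripper_width: 60.0
```

Call:
send_rows(translation=[[-8,0,0],[-8,0,0],[-8,0,0],[-8,0,0],[-8,0,0]], dr=[[0,0,0],[0,0,0],[0,0,0],[0,0,0],[0,0,0]], grip=[60,60,60,60,60])

```text
clock: 6.25
position: [539.1, 86.1, 106.3]
ee_rot: [0.752, -0.659, -0.0, 0.0]
contact_force: [1.4, -3.1, 3.4]
gripper_width: 59.8
```

Call:
send_rows(translation=[[-8,0,0],[-8,0,0],[-6,0,0],[-4,0,0],[0,0,0]], dr=[[0,0,0],[0,0,0],[0,0,0],[0,0,0],[0,0,0]], grip=[60,60,60,60,60])

```text
clock: 6.88
position: [535.6, 112.1, 105.9]
ee_rot: [0.752, -0.659, -0.0, -0.0]
contact_force: [0.0, -0.2, -0.4]
gripper_width: 60.1
```

```bash
python3 - <<'E'
from h import *
from bench import arm
show("scene","s4.png",3,(250,120,450,270));show("side","d4.png",2.4,(230,175,400,420))
for t in ["stand","jar","mat"]:
  for r in arm.place_of(t,"side")[:3]: print(t,loc(r["xyz"]),round(r["confidence"],2))
E
```

```text
6.925 [  0.2  57.5 105.8] yaw -82.43616226002145 [-0.7 -0.3  0.6] 60.13217662517629
6.975 [  0.2  57.3 105.8] yaw -82.43778867073645 [ 0.4 -0.  -0.3] 60.25633495501318
stand [ -5.  119.7  68.4] 0.6
stand [222.4 115.1  -2.5] 0.58
jar [  3.4 128.8 108. ] 0.67
jar [  2.6 136.1  68.6] 0.39
mat [  2.2 137.   67.1] 0.62
```

View pics/s4.png

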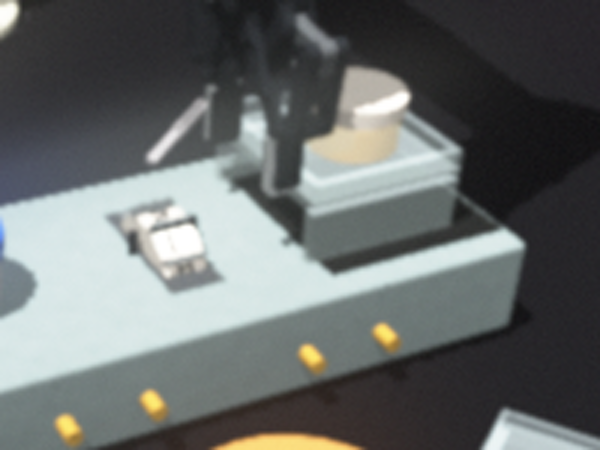

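View pics/d4.png

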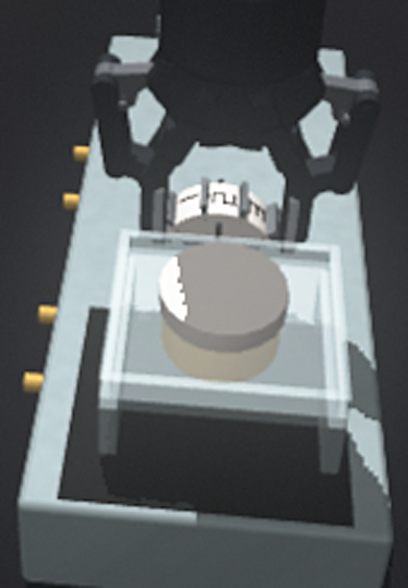

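```bash
python3 - <<'E'
from h import *
from bench import arm
cd=arm.camera_info("side")
for n,u,z in [("foot+x",(102,484),70),("foot-x in",(322,470),70),("foot-x",(343,476),70),("top",(102,383),122),("top",(349,400),122),("topback",(122,232),122),("topback",(340,245),122),("mat",(58,497),70),("mat",(353,525),70),("mat",(90,308),70),("mat",(338,326),70)]:
    print(n,loc(ray(cd,np.array(u)/2.4+[230,175],z)))
E
```

```text
foot+x [ 48.3 185.2  70. ]
foot-x in [-53.2 166.8  70. ]
foot-x [-62.8 169.1  70. ]
top [ 50.1 170.6 122. ]
top [-59.1 168.4 122. ]
topback [ 51.  71. 122.]
topback [-60.8  68.3 122. ]
mat [ 67.4 194.1  70. ]
mat [-65.7 194.6  70. ]
mat [67.2 76.  70. ]
mat [-65.6  74.6  70. ]
```

The stand is square but centred near local (−5, 119.5), against the mat centre at (1, 135). I'll push on 15 mm in y, back off, then nudge +x from the side.

Call:
send_rows(translation=[[-5,0,0],[-5,0,0],[-3,0,0],[-2,0,0],[0,0,0]], dr=[[0,0,0],[0,0,0],[0,0,0],[0,0,0],[0,0,0]], grip=[60,60,60,60,60])

```text
clock: 7.75
position: [533.9, 126.5, 106.3]
ee_rot: [0.752, -0.659, -0.0, -0.0]
contact_force: [-0.2, -0.5, -0.3]
gripper_width: 60.4
```

Call:
send_rows(translation=[[15,0,0],[10,0,-30],[0,0,-40],[0,0,-40],[0,0,0]], dr=[[0,0,0],[0,0,0],[0,0,0],[0,0,0],[0,0,0]], grip=[60,60,60,0,0])

```text
clock: 8.38
position: [539.3, 101.4, 220.3]
ee_rot: [0.752, -0.659, 0.002, -0.004]
contact_force: [-0.5, -0.1, -0.8]
gripper_width: 24.5
```

```bash
python3 - <<'E'
from h import *
show("wrist","w5.png");show("side","d5.png",2.4,(230,175,400,420));show("scene","s5.png",3,(250,120,450,270))
E
```

```text
8.425 [  1.1  46.4 218. ] yaw -82.46800636631829 [-0.2 -0.7 -0.5] 16.832592337289146
8.475 [2.000e-01 4.630e+01 2.165e+02] yaw -82.47643338244487 [-1.3  0.3 -0.6] 9.192656682659782
8.525 [-2.000e-01  4.620e+01  2.156e+02] yaw -82.47217353280833 [-0.3 -0.6 -0.6] 1.3730243270062212
```

View pics/w5.png

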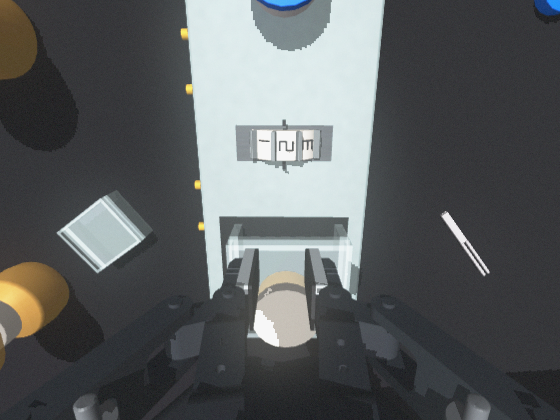

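View pics/d5.png

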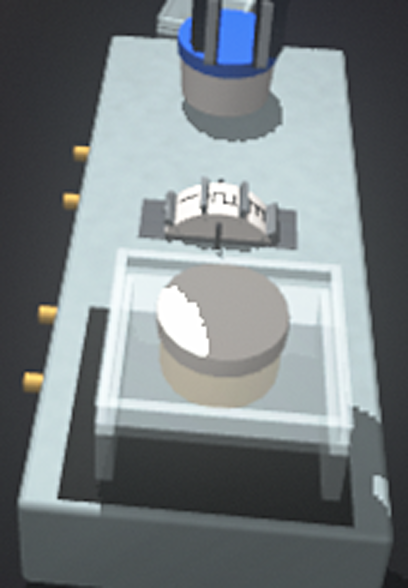

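View pics/s5.png

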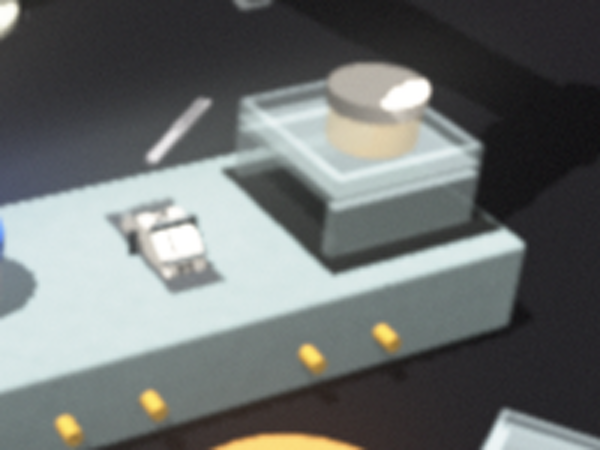

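```bash
python3 - <<'E'
from h import *
from bench import arm
cd=arm.camera_info("side"); cs=arm.camera_info("scene"); cw=arm.camera_info("wrist")
for n,u,z in [("top",(95,408),122),("top",(350,424),122),("topback",(116,250),122),("topback",(342,264),122)]:
    print(n,loc(ray(cd,np.array(u)/2.4+[230,175],z)))
for n,u,z in [("top-x-y",(238,102),122),("top+x-y",(338,196),122),("top+x+y",(482,146),122),("foot+x-y",(323,253),70),("mat+x-y",(332,272),70)]:
    print("sc",n,loc(ray(cs,np.array(u)/3+[250,120],z)))
for n,u,z in [("mat+x-y",(221,218),70),("mat-x-y",(349,218),70),("footbot+x",(231,225),70),("footbot-x",(345,226),70),("topedge",(226,236),122),("topedge",(352,239),122),("fin",(285,122),86),("deck",(193,145),70),("deck",(371,145),70)]:
    print("wr",n,loc(ray(cw,u,z)))
E
```

```text
top [ 51.6 184.7 122. ]
top [-58.8 181.4 122. ]
topback [ 52.7  84.7 122. ]
topback [-61.   82.2 122. ]
sc top-x-y [-54.9  81.  122. ]
sc top+x-y [ 67.3  74.5 122. ]
sc top+x+y [ 53.6 182.7 122. ]
sc foot+x-y [47.1 83.8 70. ]
sc mat+x-y [66.2 77.7 70. ]
wr mat+x-y [59.7 74.1 70. ]
wr mat-x-y [-71.   74.2  70. ]
wr footbot+x [49.9 81.8 70. ]
wr footbot-x [-67.4  83.   70. ]
wr topedge [ 45.4  71.  122. ]
wr topedge [-62.3  73.9 122. ]
wr fin [ -5.1 -21.2  86. ]
wr deck [81.6  0.5 70. ]
wr deck [-86.7   0.6  70. ]
```

The wheel reads 2 uppermost, at (286,146) in the wrist view, with 1 on the +x side and 3 on the −x side, so it needs +3 digits. The stand sits about 3–5 mm towards −x on the mat, so I'll nudge it.

Call:
send_rows(translation=[[-44,44,0],[-43,44,0],[0,0,40],[0,0,40],[0,0,30]], dr=[[0,0,0],[0,0,0],[0,0,0],[0,0,0],[0,0,0]], grip=[0,0,0,0,0])

```text
clock: 9.15
position: [437.1, 175.2, 103.8]
ee_rot: [0.752, -0.659, -0.0, 0.002]
contact_force: [0.5, -0.1, 0.8]
gripper_width: -0.2
```

```bash
python3 - <<'E'
from h import *
show("wrist","w6.png");show("side","d6.png",2.4,(230,175,400,420))
E
```

```text
9.2 [-91.4 131.9 100.4] yaw -82.48768759082697 [-1.4 -0.  -2.9] 0.024302477882192947
9.25 [-90.6 132.  102.4] yaw -82.46260064049176 [-0.5 -0.   0.2] -0.10170599262259536
```

View pics/w6.png

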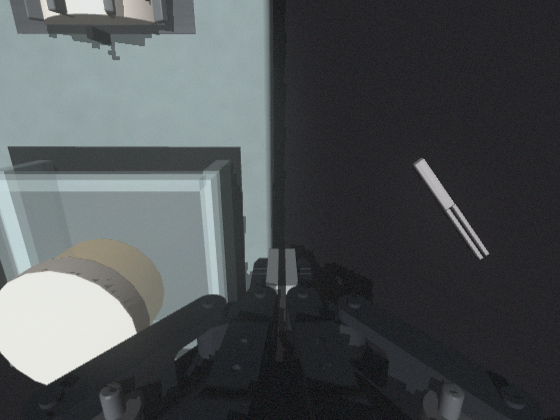

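View pics/d6.png

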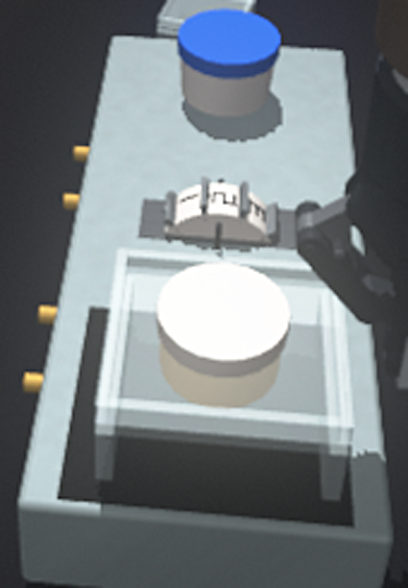

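The closed linkage is too wide along x near the jar, so I'll turn the tool 90° for the nudge, putting the thin side towards the stand.

Call:
send_rows(translation=[[0,8,-15],[0,0,0],[0,0,0],[0,0,0],[0,0,0]], dr=[[0,0,0],[0,0,-10],[0,0,-10],[0,0,-10],[0,0,-10]], grip=[0,0,0,0,0])

```text
clock: 9.88
position: [431.3, 175.6, 124.1]
ee_rot: [0.933, -0.359, 0.001, -0.002]
contact_force: [0.9, 0.3, -0.3]
gripper_width: -0.2
```

Call:
send_rows(translation=[[0,0,0],[0,0,0],[0,0,0],[0,0,0],[0,0,0]], dr=[[0,0,-10],[0,0,-10],[0,0,-10],[0,0,-10],[0,0,-10]], grip=[0,0,0,0,0])

```text
clock: 10.5
position: [431.3, 175.7, 124.1]
ee_rot: [0.998, 0.069, 0.002, -0.001]
contact_force: [-0.1, 0.0, -0.1]
gripper_width: 0.1
```

```bash
python3 - <<'E'
from h import *
show("wrist","w7.png");show("side","d7.png",2.4,(230,175,400,420))
E
```

```text
10.55 [-94.8 134.4 124. ] yaw 8.127073097773932 [-0.1 -0.7  0.1] -0.10034753280326328
10.6 [-94.8 134.4 123.8] yaw 7.582998834290385 [ 0.  -0.  -0.1] -0.5012925069617361
```

View pics/w7.png

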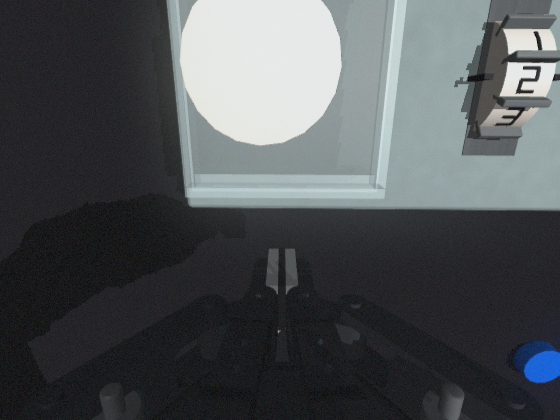

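View pics/d7.png

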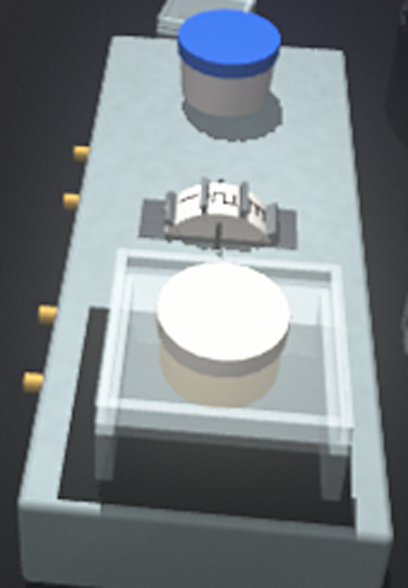

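Call:
send_rows(translation=[[0,0,24],[10,0,0],[7,0,0],[3,0,0],[0,0,0]], dr=[[0,0,0],[0,0,0],[0,0,0],[0,0,0],[0,0,0]], grip=[0,0,0,0,0])

```text
clock: 11.22
position: [450.9, 177.8, 97.8]
ee_rot: [0.998, 0.066, 0.0, -0.0]
contact_force: [-0.1, -0.4, -0.1]
gripper_width: 0.1
```

Call:
send_rows(translation=[[2,0,0],[2,0,0],[2,0,0],[0,0,0],[0,0,0]], dr=[[0,0,0],[0,0,0],[0,0,0],[0,0,0],[0,0,0]], grip=[0,0,0,0,0])

```text
clock: 11.85
position: [456.3, 178.4, 97.3]
ee_rot: [0.998, 0.066, -0.0, 0.0]
contact_force: [-0.3, -0.2, -0.2]
gripper_width: -0.0
```

```bash
python3 - <<'E'
from h import *
show("wrist","w8.png");show("side","d8.png",2.4,(230,175,400,420))
E
```

```text
11.9 [-69.6 133.8  97.3] yaw 7.577733381329635 [-0.1 -0.1 -0.6] -0.010985091621467076
11.95 [-69.6 133.8  97.3] yaw 7.578885624072433 [0.3 0.2 0.6] 0.06660571171905112
```

View pics/w8.png

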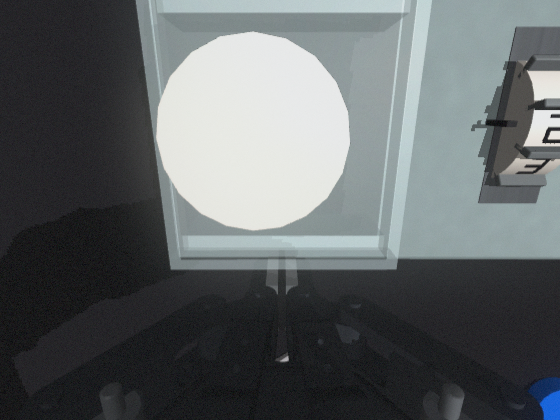

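View pics/d8.png

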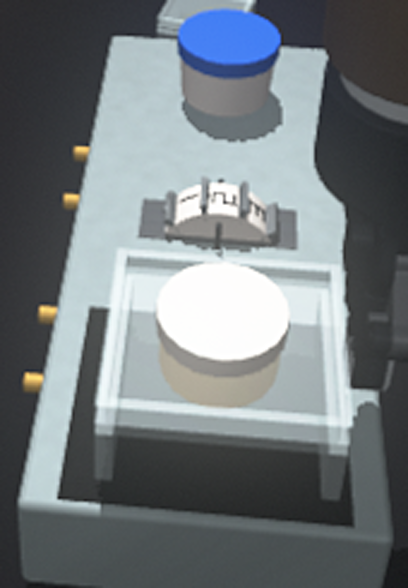

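Call:
send_rows(translation=[[2,0,0],[1,0,0],[1,0,0],[0,0,0],[0,0,0]], dr=[[0,0,0],[0,0,0],[0,0,0],[0,0,0],[0,0,0]], grip=[0,0,0,0,0])

```text
clock: 12.58
position: [460.2, 178.9, 97.2]
ee_rot: [0.998, 0.066, -0.0, 0.0]
contact_force: [-2.1, -0.9, 0.3]
gripper_width: -0.0
```

```bash
python3 - <<'E'
from h import *
show("side","d9.png",2.4,(230,175,400,420))
E
```

```text
12.625 [-65.6 133.7  97.2] yaw 7.572553293491366 [-2.1 -1.2  0.2] 0.4492152812476243
```

View pics/d9.png

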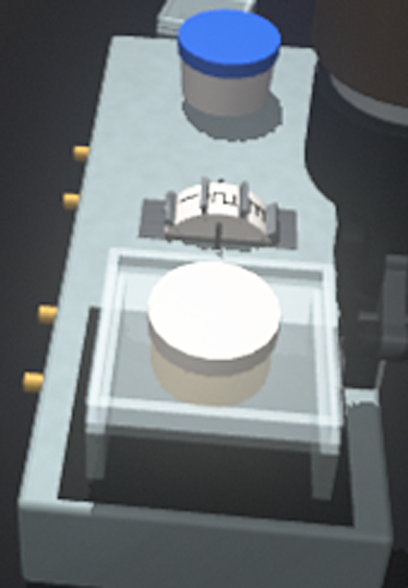

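The stand is now centred on the mat. The side view shows its top front edge running from 86 to 341, a shift of about +4 mm, and the jar is standing. I'll back off, lift, turn back and go to the wheel.

Call:
send_rows(translation=[[-10,0,0],[-10,0,0],[0,0,-50],[0,0,-50],[0,0,0]], dr=[[0,0,0],[0,0,0],[0,0,0],[0,0,10],[0,0,10]], grip=[0,0,0,0,0])

```text
clock: 13.25
position: [442.3, 178.0, 201.9]
ee_rot: [0.994, -0.11, 0.004, -0.004]
contact_force: [-0.8, -0.3, -0.8]
gripper_width: -0.2
```

Call:
send_rows(translation=[[0,0,0],[0,0,0],[0,0,0],[0,0,0],[0,0,0]], dr=[[0,0,10],[0,0,10],[0,0,10],[0,0,10],[0,0,10]], grip=[0,0,0,0,0])

```text
clock: 13.88
position: [440.0, 176.4, 197.5]
ee_rot: [0.854, -0.52, 0.0, -0.0]
contact_force: [0.3, -0.0, -1.2]
gripper_width: 0.3
```

Call:
send_rows(translation=[[0,0,0],[0,0,0],[45,-20,0],[45,-20,0],[44,-18,0]], dr=[[0,0,10],[0,0,10],[0,0,0],[0,0,0],[0,0,0]], grip=[0,0,0,0,0])

```text
clock: 14.5
position: [516.1, 50.3, 197.6]
ee_rot: [0.753, -0.658, 0.0, -0.001]
contact_force: [0.9, -0.2, -0.7]
gripper_width: 0.2
```

Call:
send_rows(translation=[[0,0,40],[0,0,30],[0,0,15],[0,0,0],[0,0,0]], dr=[[0,0,0],[0,0,0],[0,0,0],[0,0,0],[0,0,0]], grip=[0,0,0,0,0])

```text
clock: 15.12
position: [516.5, 51.7, 113.6]
ee_rot: [0.753, -0.659, 0.001, -0.001]
contact_force: [0.3, -0.2, 0.5]
gripper_width: 0.2
```

```bash
python3 - <<'E'
from h import *
from bench import arm
show("wrist","w10.png");show("side","d10.png",3,(230,175,400,375))
ci=arm.camera_info("side")
for r in arm.place_of("wheel_crown","side")[:2]: print(loc(r["xyz"]),r["confidence"])
E
```

```text
15.175 [-26.7   0.3 113.7] yaw -82.37928191265503 [-0.5 -0.6 -0.7] 0.3051276124651231
15.225 [-26.8   0.2 113.6] yaw -82.38835747896356 [ 0.2 -0.3  0.1] 0.060422926232865666
```

View pics/w10.png

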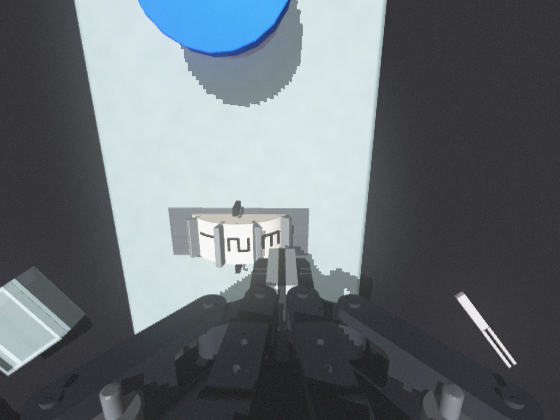

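View pics/d10.png

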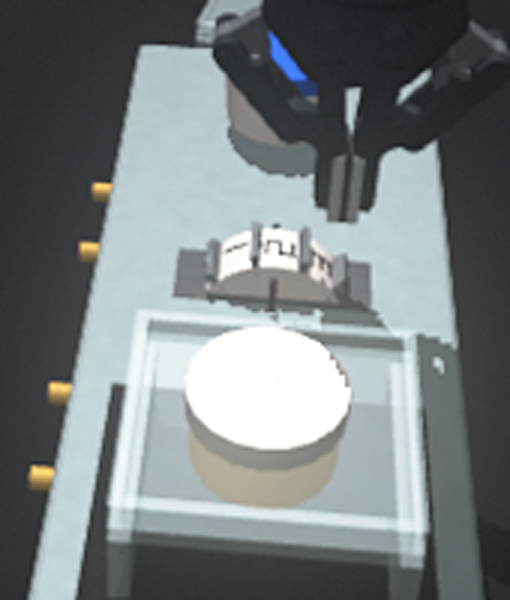

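The wheel's 2 is exactly in line with the fins: digit at (238,242), fins at (238,208) and (240,268). The fingertip is behind the −x rib. Now the first stroke.

Call:
send_rows(translation=[[0,0,12],[0,0,10],[0,0,0],[0,-6,0],[0,-6,0]], dr=[[0,0,0],[0,0,0],[0,0,0],[0,0,0],[0,0,0]], grip=[0,0,0,0,0])

```text
clock: 15.9
position: [527.4, 52.6, 90.4]
ee_rot: [0.752, -0.659, -0.0, 0.001]
contact_force: [-2.1, -0.2, 0.9]
gripper_width: 0.1
```

Call:
send_rows(translation=[[0,-5,0],[0,-5,0],[0,-4,0],[0,-2,0],[0,0,0]], dr=[[0,0,0],[0,0,0],[0,0,0],[0,0,0],[0,0,0]], grip=[0,0,0,0,0])

```text
clock: 16.52
position: [543.6, 54.9, 90.2]
ee_rot: [0.752, -0.659, 0.0, -0.0]
contact_force: [-0.1, -0.6, -0.2]
gripper_width: -0.2
```

```bash
python3 - <<'E'
from h import *
show("wrist","w11.png");show("side","d11.png",3,(230,175,400,375))
E
```

```text
16.575 [ 0.6 -0.2 90.2] yaw -82.42347226933154 [ 0.3  0.4 -0.4] -0.4695747487984418
16.625 [ 0.6 -0.1 90.3] yaw -82.41549186729112 [-0.4 -1.  -1.1] -0.041038203291700874
```

View pics/w11.png

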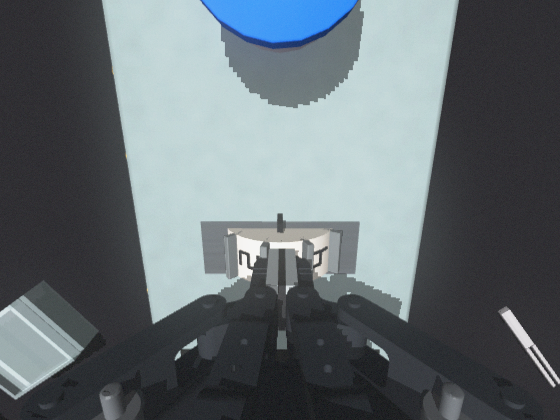

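View pics/d11.png

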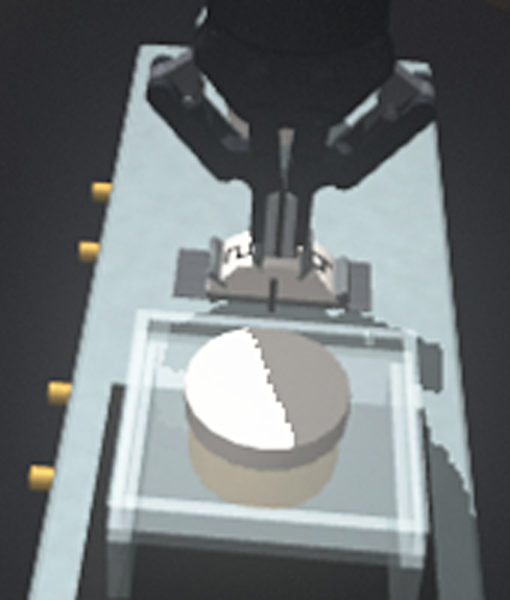

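The first stroke turned the wheel about one digit. I'll lift, go back, and repeat.

Call:
send_rows(translation=[[0,0,-20],[0,14,0],[0,14,0],[0,0,10],[0,0,9]], dr=[[0,0,0],[0,0,0],[0,0,0],[0,0,0],[0,0,0]], grip=[0,0,0,0,0])

```text
clock: 17.25
position: [515.3, 51.1, 90.3]
ee_rot: [0.752, -0.659, -0.0, 0.0]
contact_force: [-0.6, -0.1, -0.7]
gripper_width: 0.1
```

Call:
send_rows(translation=[[0,0,0],[0,-6,0],[0,-6,0],[0,-5,0],[0,-5,0]], dr=[[0,0,0],[0,0,0],[0,0,0],[0,0,0],[0,0,0]], grip=[0,0,0,0,0])

```text
clock: 17.88
position: [537.8, 54.1, 91.4]
ee_rot: [0.752, -0.659, 0.0, -0.0]
contact_force: [-1.0, 0.5, 1.9]
gripper_width: 0.2
```

Call:
send_rows(translation=[[0,-4,0],[0,-2,0],[0,0,0],[0,0,-20],[0,14,0]], dr=[[0,0,0],[0,0,0],[0,0,0],[0,0,0],[0,0,0]], grip=[0,0,0,0,0])

```text
clock: 18.5
position: [531.3, 53.7, 112.7]
ee_rot: [0.752, -0.659, 0.001, -0.002]
contact_force: [-0.9, -0.1, -0.4]
gripper_width: -0.2
```

Call:
send_rows(translation=[[0,14,0],[0,0,0],[0,0,0],[0,0,0],[0,0,0]], dr=[[0,0,0],[0,0,0],[0,0,0],[0,0,0],[0,0,0]], grip=[0,0,0,0,0])

```text
clock: 19.12
position: [515.8, 51.2, 111.1]
ee_rot: [0.752, -0.659, -0.0, 0.0]
contact_force: [0.2, -0.3, -0.1]
gripper_width: -0.1
```

```bash
python3 - <<'E'
from h import *
show("wrist","w12.png");show("side","d12.png",3,(230,175,400,375))
E
```

```text
19.175 [-27.5  -0.2 111.1] yaw -82.42688506240391 [-0.1 -0.1  0.4] -0.06522701771119802
19.225 [-27.5  -0.2 111.2] yaw -82.42846634071903 [-0.9 -0.7  0.3] 0.02341906341091501
```

View pics/w12.png

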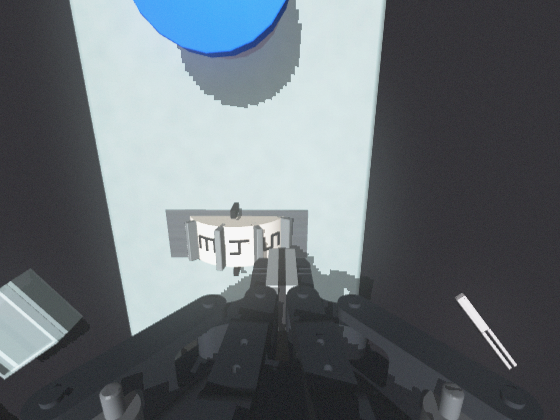

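View pics/d12.png

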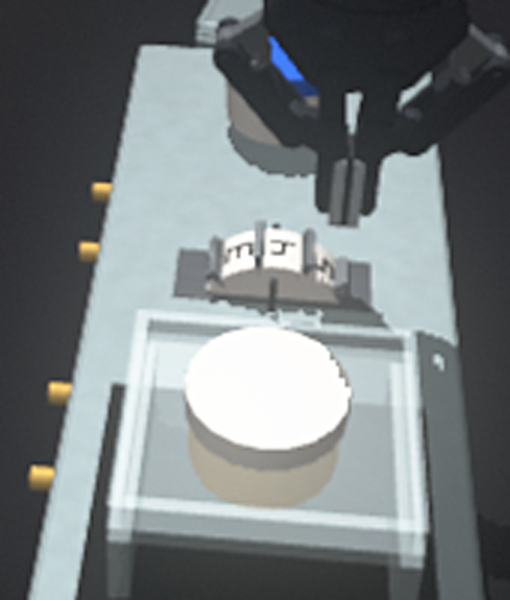

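The 4 is uppermost at (239,243), about 1 mm short of the fin line, with 5 next at (272,242). The third stroke will run about 1 mm farther.

Call:
send_rows(translation=[[0,0,10],[0,0,9.5],[0,0,0],[0,-6,0],[0,-6,0]], dr=[[0,0,0],[0,0,0],[0,0,0],[0,0,0],[0,0,0]], grip=[0,0,0,0,0])

```text
clock: 19.85
position: [527.4, 52.6, 91.9]
ee_rot: [0.752, -0.659, -0.0, 0.001]
contact_force: [-2.8, 0.9, 2.4]
gripper_width: -0.3
```

Call:
send_rows(translation=[[0,-6,0],[0,-5,0],[0,-4,0],[0,-1.5,0],[0,0,0]], dr=[[0,0,0],[0,0,0],[0,0,0],[0,0,0],[0,0,0]], grip=[0,0,0,0,0])

```text
clock: 20.48
position: [544.1, 55.0, 91.7]
ee_rot: [0.752, -0.659, 0.0, -0.0]
contact_force: [-0.1, -0.7, -0.3]
gripper_width: 0.0
```

```bash
python3 - <<'E'
from h import *
from bench import arm
st=arm.read_state();print(loc(st["position"]))
E
```

```text
[ 1.1 -0.2 91.7]
```

Call:
send_rows(translation=[[0,0,-20],[30,0,-40],[30,0,-30],[0,0,0],[0,0,0]], dr=[[0,0,0],[0,0,0],[0,0,0],[0,0,0],[0,0,0]], grip=[0,0,0,0,0])

```text
clock: 21.1
position: [551.5, -4.4, 181.4]
ee_rot: [0.752, -0.659, -0.0, -0.0]
contact_force: [-0.4, -0.6, -0.5]
gripper_width: 0.1
```

```bash
python3 - <<'E'
from h import *
show("wrist","w13.png");show("side","d13.png",4,(250,220,380,360));show("scene","s13.png",4,(260,150,430,270))
E
```

```text
21.15 [  0.3 -59.8 180.9] yaw -82.41524436709426 [-0.8  0.7  0.6] -0.3252125873707083
21.2 [  0.3 -59.7 180.7] yaw -82.38913962840219 [-0.2  0.5  0.1] -0.004651910293728474
21.25 [  0.4 -59.6 180.7] yaw -82.37660128694591 [ 1.  -0.2  0.5] 0.3107519314884478
```

View pics/w13.png

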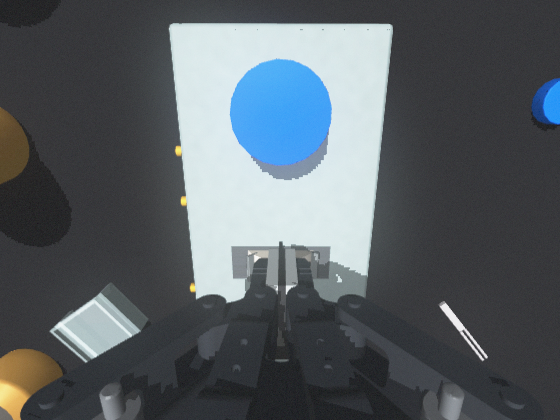

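View pics/d13.png

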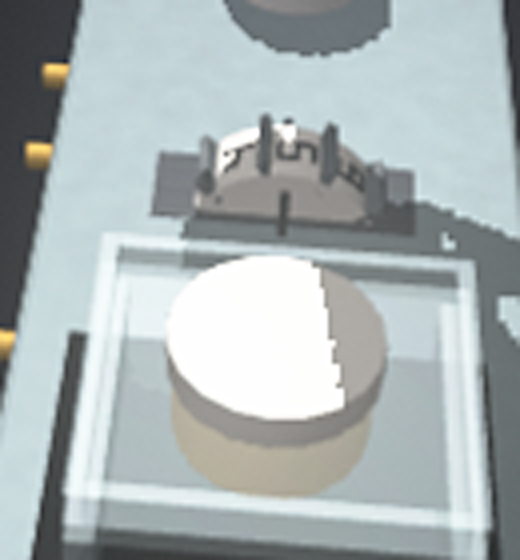

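View pics/s13.png

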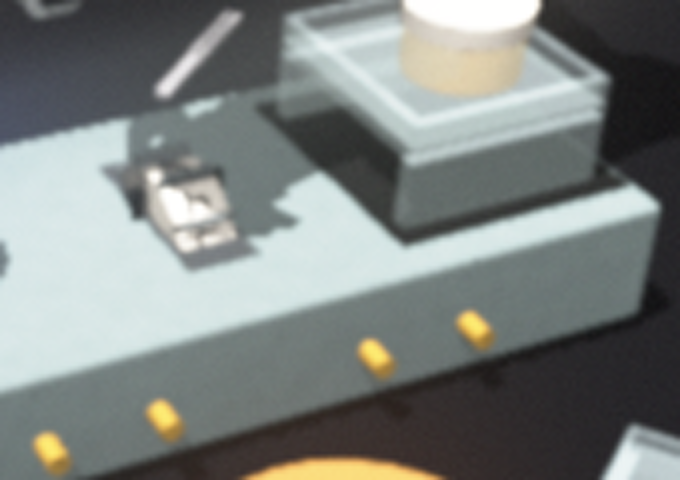

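The 5 is uppermost at (297,148) in the side crop. I'll move so the wrist camera sees the wheel centred, to measure the residual.

Call:
send_rows(translation=[[0,0,-34],[-35,0,0],[-35,0,0],[-35,0,0],[0,0,0]], dr=[[0,0,0],[0,0,0],[0,0,0],[0,0,0],[0,0,0]], grip=[0,0,0,0,0])

```text
clock: 21.88
position: [537.4, 101.8, 215.0]
ee_rot: [0.754, -0.657, -0.0, 0.001]
contact_force: [-0.1, -0.2, -0.8]
gripper_width: 0.2
```

Call:
send_rows(translation=[[0,0,0],[0,0,0],[0,0,0],[0,0,0],[0,0,0]], dr=[[0,0,0],[0,0,0],[0,0,0],[0,0,0],[0,0,0]], grip=[0,0,0,0,0])

```text
clock: 22.5
position: [538.0, 99.2, 215.8]
ee_rot: [0.752, -0.659, 0.0, -0.0]
contact_force: [0.4, 0.2, -0.0]
gripper_width: -0.1
```

```bash
python3 - <<'E'
from h import *
import cv2
show("wrist","w14.png")
im=cv2.imread("pics/w14.png"); cv2.imwrite("pics/w14c.png",cv2.resize(im[90:200,220:350],None,fx=5,fy=5,interpolation=cv2.INTER_CUBIC))
show("side","d14.png",4,(250,220,380,360))
E
```

```text
22.55 [  0.9  44.6 215.8] yaw -82.44227244988103 [-0.   0.1 -1.4] -0.37717767264708174
22.6 [  0.9  44.7 215.8] yaw -82.43690263198144 [ 0.2  0.2 -0.1] 0.183157363675593
```

View pics/w14.png

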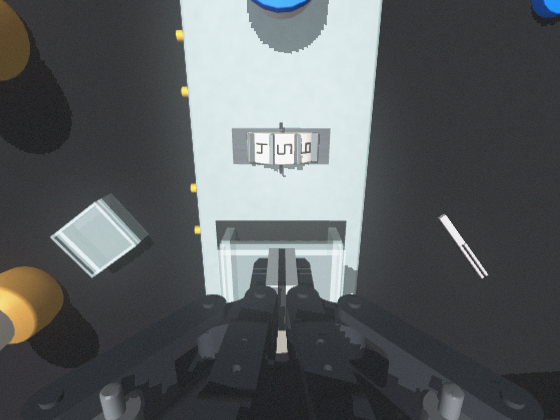

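View pics/w14c.png

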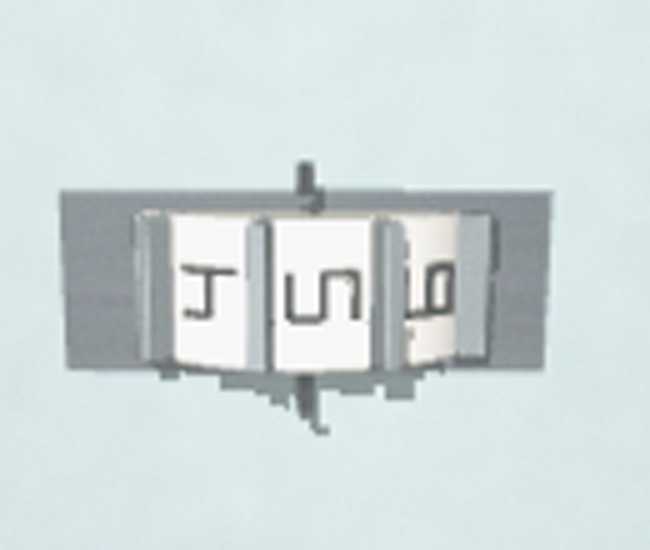

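View pics/d14.png

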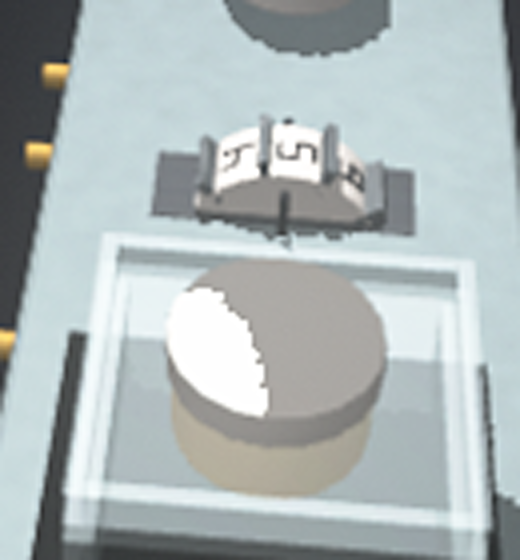

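The 5 sits about 3.4 px towards −x of the fin line: ribs at crop x 260 and 387, midpoint 323, against the fins at 306. That is about 3 mm or 0.085 rad short. I'll re-enter behind the same rib and push about 3 mm farther, to TCP x ≈ 4.2.

Call:
send_rows(translation=[[45,2,0],[0,0,45],[0,0,45],[0,0,15],[0,0,0]], dr=[[0,0,0],[0,0,0],[0,0,0],[0,0,0],[0,0,0]], grip=[0,0,0,0,0])

```text
clock: 23.22
position: [542.0, 54.6, 110.6]
ee_rot: [0.752, -0.659, -0.0, 0.001]
contact_force: [-0.0, 0.6, 1.1]
gripper_width: 0.5
```

```bash
python3 - <<'E'
from h import *
show("wrist","w15.png",4,(210,190,350,320))
E
```

```text
23.275 [-1.000e-01  0.000e+00  1.118e+02] yaw -82.3767222456837 [ 0.  -0.   0.9] -0.08788081771931579
```

View pics/w15.png

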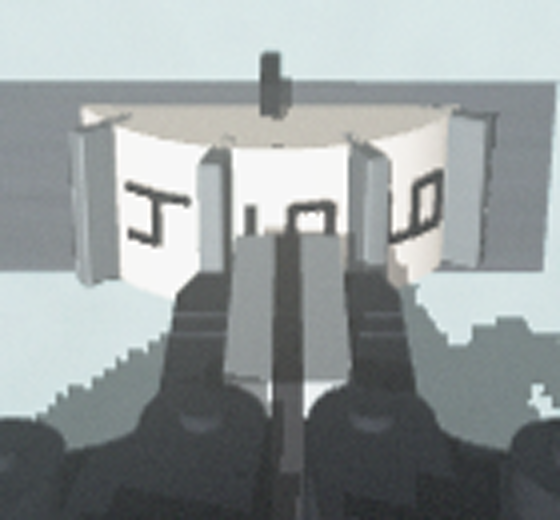

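Call:
send_rows(translation=[[0,0.5,10],[0,0,9],[0,0,0.5],[0,-2,0],[0,-2,0]], dr=[[0,0,0],[0,0,0],[0,0,0],[0,0,0],[0,0,0]], grip=[0,0,0,0,0])

```text
clock: 23.9
position: [545.0, 55.0, 91.3]
ee_rot: [0.752, -0.659, -0.0, 0.0]
contact_force: [-2.5, -0.6, 0.5]
gripper_width: 0.3
```

Call:
send_rows(translation=[[0,-0.7,0],[0,0,0],[0,0,0],[0,0,0],[0,0,0]], dr=[[0,0,0],[0,0,0],[0,0,0],[0,0,0],[0,0,0]], grip=[0,0,0,0,0])

```text
clock: 24.52
position: [545.9, 55.2, 91.2]
ee_rot: [0.752, -0.659, -0.0, 0.0]
contact_force: [-1.6, 1.3, 0.5]
gripper_width: -0.0
```

```bash
python3 - <<'E'
from h import *
from bench import arm
st=arm.read_state();print(loc(st["position"]))
E
```

```text
[ 2.9 -0.2 91.2]
```

Another 1.3 mm is needed to reach 4.2. Then I'll lift and look.

Call:
send_rows(translation=[[0,-0.7,0],[0,-0.6,0],[0,0,0],[0,0,0],[0,0,0]], dr=[[0,0,0],[0,0,0],[0,0,0],[0,0,0],[0,0,0]], grip=[0,0,0,0,0])

```text
clock: 25.15
position: [547.4, 55.4, 91.4]
ee_rot: [0.752, -0.659, 0.0, -0.0]
contact_force: [-0.6, -0.3, 0.1]
gripper_width: 0.5
```

Call:
send_rows(translation=[[0,0.5,0],[0,0,-25],[0,0,-50],[0,3,-50],[-45,0,0]], dr=[[0,0,0],[0,0,0],[0,0,0],[0,0,0],[0,0,0]], grip=[0,0,0,0,0])

```text
clock: 25.78
position: [541.3, 99.5, 222.0]
ee_rot: [0.751, -0.66, 0.003, -0.006]
contact_force: [1.0, 0.4, -1.4]
gripper_width: -0.3
```

Call:
send_rows(translation=[[0,0,0],[0,0,0],[0,0,0],[0,0,0],[0,0,0]], dr=[[0,0,0],[0,0,0],[0,0,0],[0,0,0],[0,0,0]], grip=[0,0,0,0,0])

```text
clock: 26.4
position: [538.0, 99.1, 216.1]
ee_rot: [0.752, -0.659, -0.0, 0.0]
contact_force: [-0.5, 0.4, 0.0]
gripper_width: 0.1
```

```bash
python3 - <<'E'
from h import *
import cv2
show("wrist","w16.png",5,(220,90,350,200))
show("side","d16.png",4,(250,220,380,360))
E
```

```text
26.45 [  0.9  44.5 216.2] yaw -82.451345159745 [-0.1  0.   0.3] 0.14872177289312719
26.5 [  0.9  44.5 216.2] yaw -82.44645491554007 [-0.7 -0.2  0.2] -0.22658872422517198
```

View pics/w16.png

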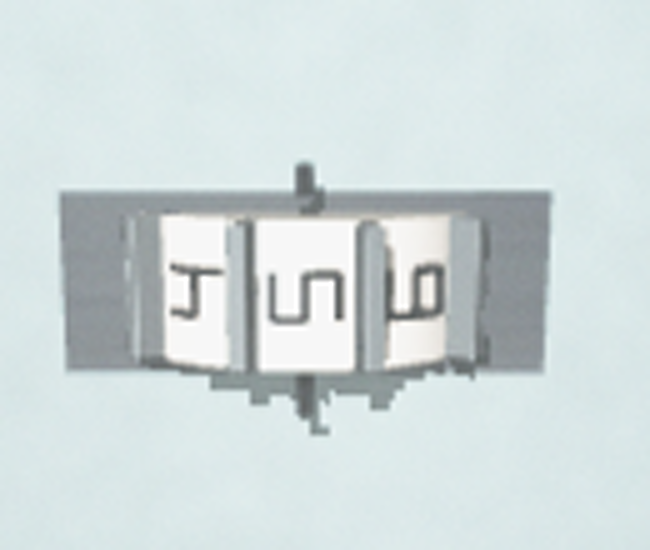

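View pics/d16.png

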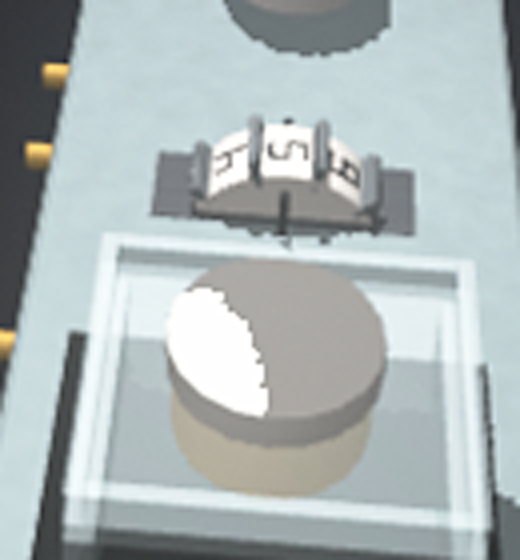

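```bash
python3 - <<'E'
from h import *
show("side","d17.png",3.2,(235,255,405,420))
show("scene","s17.png",3,(175,140,430,285))
E
```

```text
26.55 [  0.9  44.6 216.3] yaw -82.4410634801923 [ 0.2  0.6 -0.7] -0.0842396121437445
26.6 [  0.9  44.7 216.3] yaw -82.43383244529997 [ 0.3 -0.8  0.5] -0.2952074532238096
```

View pics/d17.png

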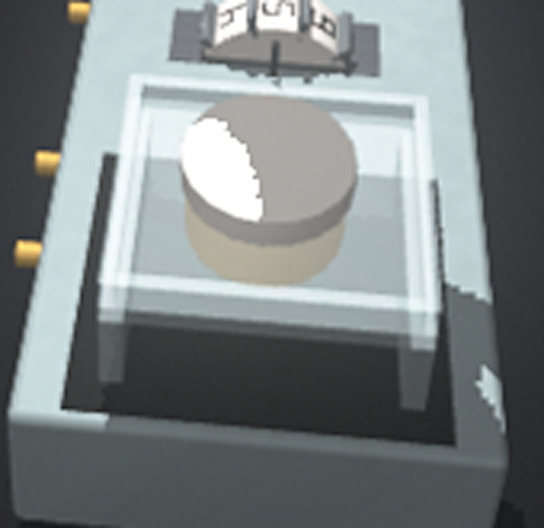

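View pics/s17.png

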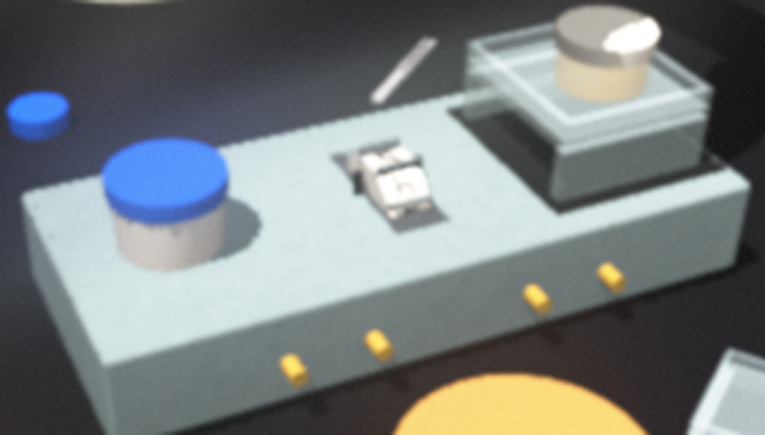

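```bash
python3 - <<'E'
from h import *
from bench import arm
cd=arm.camera_info("side")
for n,u,z in [("foot+x",(98,386),70),("foot-x",(431,411),70),("top",(98,286),122),("top",(440,309),122),("topb",(128,76),122),("topb",(428,96),122),("mat",(60,411),70),("mat",(455,446),70)]:
    print(n,loc(ray(cd,np.array(u)/3.2+[235,255],z)))
print(arm.job_done())
E
```

```text
foot+x [ 56.  184.6  70. ]
foot-x [-58.5 182.6  70. ]
top [ 55.8 184.3 122. ]
top [-55.3 181.7 122. ]
topb [ 56.8  84.4 122. ]
topb [-56.5  82.7 122. ]
mat [ 67.7 195.9  70. ]
mat [-65.8 195.4  70. ]
the job is handed in; nothing more can be done
None
```

The stand, with its jar still on it, is on the mat, the thumbwheel shows 5, and the job is handed in. It took about 27 s of the 72 s allowed.

- **Stand:** I slid it along the deck with two fingers pushing on its end, then nudged it 4 mm in +x to centre it. The last side-camera check puts its centre at about (0, 133) mm, against about (1, 135) for the mat. It is turned about 1° from the console, and all four feet are on the mat. Earlier wrist-camera readings put it 1–2 mm away from the side camera's figures in x.
- **Thumbwheel:** I rolled it from 2 to 5 with three rib strokes. The last check showed it about 0.085 rad short, so I pushed on about 3 mm. In the wrist picture the 5 is now in line with the fins to about 1/5 px, and the side picture agrees.
- **Pot and forces:** I did not touch the pot, and it stands where it was. The force readings I saw stayed under about 6 N. The arm is clear of everything.

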